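# Line up the microscopy supplies by height

### The job

Line up the four microscopy supplies standing in front of the wooden strip (blue-lidded cover-glass box, canister, brown dropper bottle, white jar) in order of height on its four black pads: the shortest on the pad beside the red end block, the tallest on the pad at the grey end. Stand each one upright on the middle of its own pad and leave it there; do not disturb the glass beaker.

Things in the scene. Friction and masses are not known exactly. Their poses are not given: they have to be found in the camera images.
- cover_box: small box of cover glasses with a blue lid, 35 (x) x 29 (y) mm, 18 mm high, standing on the worktop; can be gripped across either pair of sides. Origin at the centre of its underside, z up. 
- canister: black round screw canister with a blue band, 32 mm across (34 mm at the black cap), 50 mm high. Origin at the centre of its underside, z up. 
- dropper: amber-brown stain bottle with a black pipette cap, 88 mm high; the round glass body is 32 mm across and 58 mm high, the cap above it 16 mm across; grip the glass body. It stands in the near row with the other three (similar bottles with red and blue liquid stand farther back and are not part of the job). Origin at the centre of its underside, z up. 
- jar: slim white round screw jar, 37 mm across and 118 mm high. Origin at the centre of its underside, z up. 
- pad_1: round black rubber pad, 56 mm across and 2 mm thick, fixed on a light wooden strip (350 x 90 x 8 mm, lying flat on the worktop); origin at the centre of the pad's underside, 8 mm above the worktop, so things on it stand 10 mm above the worktop; its y axis runs along the strip (from pad_4 towards pad_1). The strip's place and heading (within 0.22 rad) vary. First pad, at one end of the row of four; pads are 70 mm apart.
- pad_2: round black rubber pad, 56 mm across and 2 mm thick, fixed on a light wooden strip (350 x 90 x 8 mm, lying flat on the worktop); origin at the centre of the pad's underside, 8 mm above the worktop, so things on it stand 10 mm above the worktop; its y axis runs along the strip (from pad_4 towards pad_1). The strip's place and heading (within 0.22 rad) vary. Second pad, between pad_1 and pad_3.
- pad_3: round black rubber pad, 56 mm across and 2 mm thick, fixed on a light wooden strip (350 x 90 x 8 mm, lying flat on the worktop); origin at the centre of the pad's underside, 8 mm above the worktop, so things on it stand 10 mm above the worktop; its y axis runs along the strip (from pad_4 towards pad_1). The strip's place and heading (within 0.22 rad) vary. Third pad, between pad_2 and pad_4.
- pad_4: round black rubber pad, 56 mm across and 2 mm thick, fixed on a light wooden strip (350 x 90 x 8 mm, lying flat on the worktop); origin at the centre of the pad's underside, 8 mm above the worktop, so things on it stand 10 mm above the worktop; its y axis runs along the strip (from pad_4 towards pad_1). The strip's place and heading (within 0.22 rad) vary. Last pad, at the other end of the row.
- red_end: red end block fixed across one end of the wooden strip, 86 x 16 mm, 18 mm high, its top 26 mm above the worktop; origin at the centre of its underside, 60 mm beyond the centre of the last pad at that end. It may be at either end (beside pad_1 or beside pad_4); a like grey block is at the other end. Beyond the left end of the strip the worktop ends at a tall solid cupboard: keep the arm clear of it.
- beaker: empty glass beaker, 69 mm across and 82 mm high, standing on the worktop to the right of the work, not to be disturbed. Origin at the centre of its underside, z up. 
Mind the look-alikes: they are no part of the job. Leave any orange look-alike of the canister alone. What is shaped like the dropper but green is not meant.

How it is judged:
At the end, for the whole second after the job is handed in: Counting from the red end block, the pads carry the cover-glass box, the canister, the dropper bottle and the jar, each centred within 12 mm of its pad's centre, upright within 0.1 rad, standing on the pad (underside 4 to 16 mm above the worktop), released and at rest (((horizontal distance between red_end and pad_1 below 0.12 m and horizontal distance between cover_box and pad_1 below 0.012 m and horizontal distance between canister and pad_2 below 0.012 m and horizontal distance between dropper and pad_3 below 0.012 m and horizontal distance between jar and pad_4 below 0.012 m) or (not (horizontal distance between red_end and pad_1 below 0.12 m) and horizontal distance between cover_box and pad_4 below 0.012 m and horizontal distance between canister and pad_3 below 0.012 m and horizontal distance between dropper and pad_2 below 0.012 m and horizontal distance between jar and pad_1 below 0.012 m)) and angle between each of cover_box, canister, dropper, jar's own z axis and vertical below 0.1 rad and height (world z) of cover_box between 0.004 and 0.016 m and linear speed of each of cover_box, canister, dropper, jar below 0.02 m/s and height (world z) of canister between 0.004 and 0.016 m and height (world z) of dropper between 0.004 and 0.016 m and height (world z) of jar between 0.004 and 0.016 m); the robot touches nothing.
It fails at once if the glass beaker is shifted by more than 20 mm or tipped by more than 0.3 rad (distance of beaker from where it was at the start of the episode above 0.02 m or angle between beaker's own z axis and vertical above 0.3 rad).
It also fails if it takes over 93 s, if anything falls off the work surface, if the arm or the gripper's body presses on something with over 40 N, if the wrist force passes 120 N, or if a joint passes its speed limit or range.

### The arm

A 6-joint arm with a two-finger parallel gripper is mounted at the origin on a cart in front of the work surface, level with it; the furniture and walls round the work are solid. World frame = base frame: x ahead of the robot, y to its left, z up, the work surface at z = 0. Lengths are in m, angles in rad, forces in N, time in s.
With the tool pointing down it reaches from about 0.325 to 1 m from the base axis. Payload 5.1 kg.
Tool frame: the origin (TCP) lies at the very end of the fingers, on their centre line; the grasp point (between the pads) lies 19 mm behind it; z points along the fingers, y is the line along which they close (so a half turn about z gives the same grasp; the last joint's range is limited). The gripper opens to 85 mm and grips with 20 to 120 N. Pads are 22 mm wide; open, the fingers measure 114 mm over their backs; the gripper's body (76 mm by 85 mm) begins 54 mm behind the grasp point. The pads swing forward as they close: fully open they stand 13 mm farther back than shut.
Start: joints at [-1.396, 0.124, 1.65, -0, 1.367, -0.083], TCP at [0.166, -0.629, 0.207] pointing down, gripper open.
Joint ranges: [-2.61, 2.61], [-1.02, 2.33], [0.03, 2.71], [-1.35, 4.49], [0.32, 2.68], [-2.91, 2.91]. Speed limits (rad/s): [2.57, 2.57, 3.14, 3.14, 3.14, 3.14].

### API

Orientations are given as a unit quaternion [x, y, z, w].
In Python, from station import observe, viewer, sign_off gives the robot as it stands.
- The arm moves only by the tool jog_arm, never from a script. Its argument "targets" is a list of rows, each a list of 2 entries, a list of its own where there are three numbers: the shift along the tool's x, y, z in cm, then the turn about the tool's z in degrees. In form: [[[x, y, z], yaw], ...]. A call has 1 to 12 rows; each row is the pose to reach, as a shift and turn from the pose commanded when the call began, along the tool's axes at that moment; what a row does not reach only later rows make up. A row lasts 1/10 s, in which the tool goes at most 50 mm and 8.59 degrees, less where a joint would pass 70% of its speed; a pose out of reach is approached as far as the arm can. A call with a gripper value outside its range is refused whole. "jaw" is the finger opening in cm, from 0 to 8.54, set as the call begins (left out, the last holds). The fingers move at their own pace and stop on an object; "squeeze" is the grip in N (left out, the last holds). Time passes only in rows, so rows that repeat a pose let the fingers close. It gives the time, the measured TCP pose, the force, the opening and the grip force at its end, in the units of the state.
- observe(): the state, without advancing time (a new reading comes with each control period).
- viewer.grab_frame(name): name is "side" or "top"; returns a dict with "pixels" (480x640x3 uint8, red, green, blue), "range_z" (480x640 float32, m along the optical axis (not along the pixel's ray), 0 where there is no reading), "camera_matrix" (3x3 intrinsics, pixels), "rvec" (rotation vector, rad) and "tvec" (3), from world to camera coordinates, as OpenCV has them. Camera axes: x right, y down, z forward; pixel columns grow to the right and rows downward; lengths in m; the calibration is good to about 2 mm. A picture is of the moment at which its call begins.
- sign_off(): hands the job in; it is judged then, once.
The state is a dict: "time": time; "joint_positions": joint angles; "qd": joint speeds; "tau": joint torques, N m; "tool_pos": TCP position; "ee_rot": TCP orientation; "ft_force": force on the tool from outside, world axes, zero at the start; "ft_torque": the same for the moment, N m; "width": finger opening in m; "finger_force": force on a finger pad.
Only numpy, scipy, OpenCV 4.12 (cv2) and the standard library are available. Lean on these libraries where they do the work, as an engineer would, in place of code of your own. Each camera call takes 0.05 s, during which the arm holds its last target. There are 200 camera calls.

## Working session

There is one attempt and no reset: what is moved stays moved. The work goes in short steps, Python scripts to look and compute and a tool call to move; the robot and the scene stay as the last step left them, time stands still between calls to the robot, and variables do not carry over. Pictures are saved under pics/ and viewed, at most 14 in all, crops included, and the job is handed in when it is done.

Besides the shell and the picture viewer there is one more tool, called after "Call:" by a JSON object that holds its "method" and its "body". jog_arm: Moves the arm, as the interface text tells. Its arguments: {"type":"object","properties":{"targets":{"type":"array","items":{"type":"array"}},"jaw":{"type":"number"},"squeeze":{"type":"number"}},"required":["targets"]}

```bash
mkdir -p pics; python3 - <<'E'
from station import observe, viewer
import cv2,numpy as np
s=observe();print({k:np.round(v,3).tolist() for k,v in s.items()})
for n in("top","side"):
    f=viewer.grab_frame(n);np.savez(f"{n}0.npz",**f)
    cv2.imwrite(f"pics/{n}0.png",cv2.cvtColor(f["pixels"],cv2.COLOR_RGB2BGR));print(n,f["camera_matrix"],f["rvec"],f["tvec"])
E
```

```text
{'time': 0.0, 'joint_positions': [-1.396, 0.125, 1.652, 0.0, 1.367, -0.083], 'qd': [-0.0, -0.001, 0.001, 0.0, -0.0, -0.001], 'tau': [-0.001, -42.362, -36.545, -0.0, 0.007, -0.0], 'tool_pos': [0.166, -0.628, 0.206], 'ee_rot': [0.992, 0.129, -0.0, -0.001], 'ft_force': [0.045, -0.033, 0.035], 'ft_torque': [0.064, 0.012, 0.01], 'finger_force': 0.0, 'width': 0.086}
top [[571.8255975    0.         321.91469522]
 [  0.         571.8255975  239.11523544]
 [  0.           0.           1.        ]] [ 2.1198594  -2.1630508   0.19476453] [-0.23047874  0.49118113  1.11730713]
side [[554.61908463   0.         316.35578491]
 [  0.         554.61908463 243.13236546]
 [  0.           0.           1.        ]] [ 0.1475005  -2.68733512  1.50220349] [0.47875772 0.17273789 0.84037467]
```

View pics/top0.png

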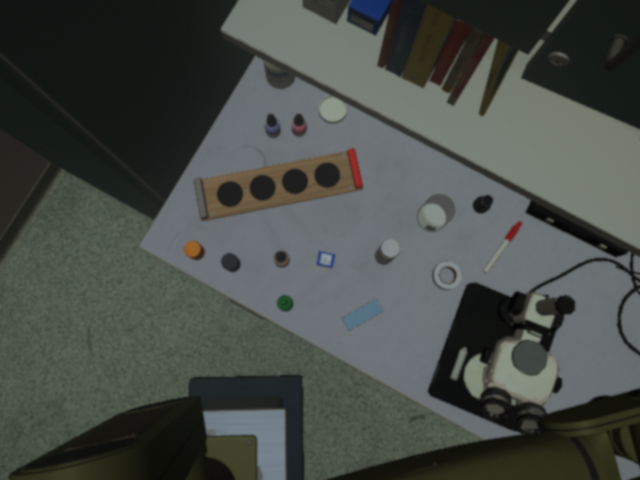

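View pics/side0.png

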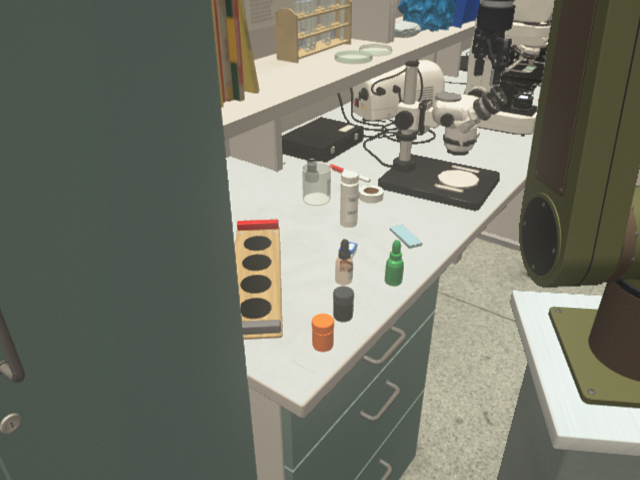

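The top view shows the pads at (230,194), (262,187), (295,181) and (327,174). The red block is at (355,168) and the grey one at (201,198). Candidates:
- **Canister:** black at (231,262) fits; orange at (193,249) is the look-alike.
- **Dropper:** brown at (282,259) in the near row fits. Green at (285,303) and the red and blue ones at (299,124) and (272,125) are not meant.
- **Cover box:** (326,260).
- **Jar:** (389,250).
- **Beaker:** (433,213).

I'll confirm these in an enlarged crop and measure.

```bash
cat > h.py <<'E'
import numpy as np,cv2
def load(n): return dict(np.load(n))
def cam(f):
    R=cv2.Rodrigues(f["rvec"])[0]; return f["camera_matrix"],R,f["tvec"].reshape(3)
def onplane(f,uv,z):
    K,R,t=cam(f); d=R.T@np.linalg.inv(K)@[uv[0],uv[1],1]; c=-R.T@t
    return c+d*(z-c[2])/d[2]
def cloud(f):
    K,R,t=cam(f); v,u=np.mgrid[:480,:640]; z=f["range_z"]
    P=np.stack([(u-K[0,2])*z/K[0,0],(v-K[1,2])*z/K[1,1],z],-1)
    return (P-t)@R
def proj(f,P):
    K,R,t=cam(f); return cv2.projectPoints(np.array(P,float).reshape(-1,1,3),f["rvec"],f["tvec"],K,None)[0].reshape(-1,2)
E
python3 - <<'E'
from h import *
f=load("top0.npz");W=cloud(f)
img=cv2.cvtColor(f["pixels"],cv2.COLOR_RGB2BGR)
cv2.imwrite("pics/crop0.png",cv2.resize(cv2.convertScaleAbs(img[140:310,180:450],alpha=1.8),None,fx=2.9,fy=2.9,interpolation=cv2.INTER_CUBIC))
g=img.max(2)
for p in[(230,194),(262,187),(295,181),(327,174)]:
    m=np.zeros_like(g);cv2.circle(m,p,17,255,-1)
    c=((g<45)&(m>0)).astype(np.uint8);M=cv2.moments(c,True);uv=(M["m10"]/M["m00"],M["m01"]/M["m00"])
    print("pad",np.round(uv,1),M["m00"],onplane(f,uv,.01).round(4))
for p in[(201,198),(355,168)]: print("end",onplane(f,p,.026).round(4),W[p[1],p[0]].round(3))
for n,p,h in[("can",(231,262),.05),("drop",(282,259),.088),("box",(326,260),.018),("jar",(389,250),.118),("beaker",(433,213),.082),("green",(285,303),.088),("orange",(193,249),.05)]:
    u,v=p;w=W[v-22:v+23,u-22:u+23].reshape(-1,3)
    top=w[(w[:,2]>h-.006)&(w[:,2]<h+.01)];allp=w[w[:,2]>.006]
    print(n,len(top),"top mid",((top.min(0)+top.max(0))/2).round(4),np.ptp(top,0).round(3),"all",allp.min(0).round(3),allp.max(0).round(3))
    if n=="box":
        r=cv2.minAreaRect(top[:,:2].astype(np.float32)*1000);print(r)
E
```

```text
pad [229.5 193.7] 442.0 [ 0.5928 -0.0481  0.01  ]
pad [262.1 187.1] 432.0 [ 0.6058 -0.1167  0.01  ]
pad [294.5 180.9] 436.0 [ 0.6182 -0.1854  0.01  ]
pad [326.8 174.7] 429.0 [ 0.6306 -0.2542  0.01  ]
end [0.5805 0.0086 0.026 ] [0.581 0.009 0.022]
end [ 0.6395 -0.3134  0.026 ] [ 0.64  -0.314  0.023]
can 220 top mid [ 0.4439 -0.0534  0.0495] [0.034 0.032 0.01 ] all [ 0.295 -0.221  0.006] [ 0.461 -0.01   1.186]
drop 23 top mid [ 0.45   -0.1565  0.0859] [0.012 0.01  0.008] all [ 0.295 -0.221  0.006] [ 0.465 -0.139  1.186]
box 231 top mid [ 0.4483 -0.2463  0.0176] [0.032 0.038 0.01 ] all [ 0.295 -0.265  0.007] [ 0.464 -0.221  1.186]
((448.43804931640625, -246.13389587402344), (34.0650749206543, 28.8819580078125), 77.68395233154297)
jar 287 top mid [ 0.4547 -0.3669  0.1164] [0.035 0.036 0.009] all [ 0.295 -0.385  0.007] [ 0.472 -0.221  1.186]
beaker 178 top mid [ 0.5356 -0.4726  0.0814] [0.068 0.067 0.011] all [ 0.295 -0.506  0.006] [ 0.571 -0.221  1.186]
green 29 top mid [ 0.3596 -0.1624  0.0857] [0.01  0.011 0.007] all [ 0.295 -0.221  0.007] [ 0.375 -0.128  1.186]
orange 221 top mid [0.4704 0.0221 0.0493] [0.033 0.034 0.01 ] all [ 0.295 -0.221  0.006] [0.512 0.052 1.186]
```

View pics/crop0.png

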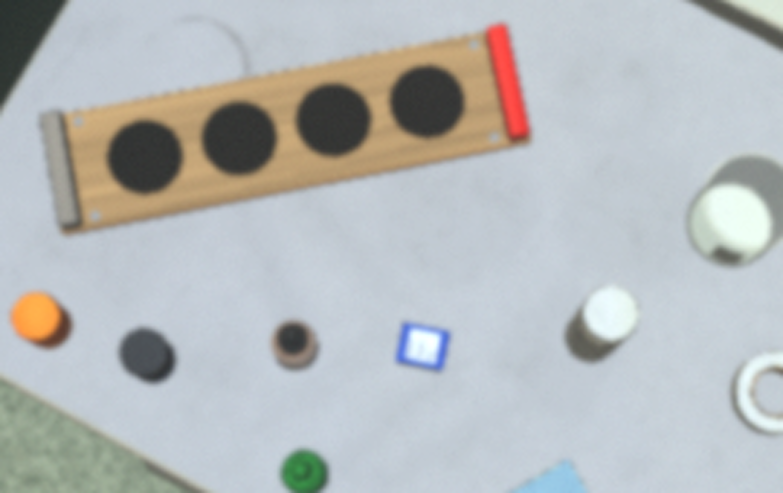

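Confirmed: box at crop (423,346), black canister (147,355), brown dropper (294,342), white jar (610,313). I'll check how tall the obstacles are along the first path.

```bash
python3 - <<'E'
from h import *
print(proj(load("top0.npz"),[[.166,-.629,.207]]))
P=np.concatenate([cloud(load(n)).reshape(-1,3) for n in("top0.npz","side0.npz")])
P=P[(P[:,2]<.45)]
print("max height mm; rows x .1-.8, cols y .2..-.9")
for x in np.arange(.1,.85,.05):
    r=[]
    for y in np.arange(.2,-.9,-.05):
        q=P[(abs(P[:,0]-x)<.025)&(abs(P[:,1]-y)<.025)]
        r.append(int(q[:,2].max()*1000) if len(q) else -1)
    print(round(x,2),r)
E
```

```text
[[560.92224273 408.29193226]]
max height mm; rows x .1-.8, cols y .2..-.9
0.1 [-668, 1, 329, 391, 282, 268, 16, 5, -669, -757, -759, -758, -755, -760, 3, 219, 220, 22, 0, 0, 0, 2]
0.15 [-667, 1, 394, 449, 3, 449, 6, 4, -669, -759, -759, -753, 4, 27, 246, 346, 449, 401, 291, 4, 4, 3]
0.2 [-757, -760, 402, 449, 449, 449, -756, -755, -757, -759, 4, 4, 5, 28, 249, 242, 416, 411, 344, 5, 5, 5]
0.25 [-759, -756, -750, -760, -760, -757, -756, -757, 0, 7, 5, 5, 5, 26, 216, 225, 225, 212, 28, 4, 5, 11]
0.3 [-759, -757, -757, -758, -752, -757, -758, 5, 5, 5, 13, 11, 5, 5, 30, 220, 285, 283, 28, 4, 6, 12]
0.35 [-755, -757, -758, -758, -759, 2, 5, 89, 47, 5, 12, 14, 5, 4, 28, 180, 286, 287, 2, 4, 5, 231]
0.4 [-756, -754, -758, 1, 3, 5, 6, 39, 7, 4, 7, 5, 6, 24, 22, 32, 28, 13, 13, 10, 232, 231]
0.45 [-757, -1, 5, 53, 54, 54, 5, 89, 4, 22, 5, 120, 120, 18, 22, 5, 14, 11, 233, 235, 246, 247]
0.5 [-756, 3, 5, 53, 53, 4, 7, 5, 4, 6, 6, 5, 5, 86, 84, 5, 234, 236, 234, 235, 246, 247]
0.55 [-1, -1, 449, 5, 29, 14, 12, 12, 8, 5, 5, 5, 5, 82, 231, 235, 234, 234, 235, 234, 234, 245]
0.6 [449, 449, 449, 449, 30, 15, 15, 14, 14, 15, 30, 24, 5, 233, 234, 234, 233, 234, 234, 234, 350, 372]
0.65 [449, -1, -1, 449, 17, 12, 12, 14, 14, 14, 30, 234, 234, 234, 330, 245, 233, 234, 234, 234, 360, 372]
0.7 [-1, -1, -1, 449, 449, 5, 5, 67, 62, 232, 234, 234, 449, 449, 449, 377, 236, 235, 234, 231, 324, 373]
0.75 [-1, -1, -1, -1, 449, 5, 40, 228, 236, 233, 235, 449, 449, 437, 349, 366, 269, 229, 78, 229, 381, 378]
0.8 [-1, -1, -1, -1, 425, 405, 233, 234, 234, 236, 234, 281, -1, -1, 336, 234, 266, 236, 62, -1, -1, -1]
```

```bash
python3 - <<'E'
from h import *
a=load("top0.npz")
c=lambda f,r:cv2.resize(cv2.convertScaleAbs(cv2.cvtColor(f["pixels"],cv2.COLOR_RGB2BGR)[r[1]:r[3],r[0]:r[2]],alpha=1.9),None,fx=2.8,fy=2.8)
cv2.imwrite("pics/scope.png",c(a,(420,270,640,480)))
W=cloud(a)
for p in [(495,398),(530,415),(530,357),(565,305),(555,380),(560,425),(600,440),(560,410),(520,440),(480,455),(620,440)]: print(p,W[p[1],p[0]].round(3))
for y in(0,-.05,-.1,-.15,-.2,-.25,-.3,-.35):
    q=W.reshape(-1,3);q=q[(abs(q[:,1]-y)<.012)&(q[:,2]>.15)&(q[:,0]>.45)]
    i=q[:,0].argmin();print("edge y",y,q[i].round(3))
q=W.reshape(-1,3)
for x in(.5,.55,.6,.65,.7):
    r=q[(abs(q[:,0]-x)<.012)&(q[:,2]>.1)&(q[:,1]>-.15)];print("cup x",x,r[r[:,1].argmin()].round(3) if len(r) else None)
E
```

```text
(495, 398) [ 0.188 -0.512  0.233]
(530, 415) [ 0.161 -0.564  0.241]
(530, 357) [ 0.251 -0.579  0.22 ]
(565, 305) [ 0.333 -0.618  0.283]
(555, 380) [ 0.212 -0.622  0.211]
(560, 425) [ 0.194 -0.483  0.551]
(600, 440) [ 0.179 -0.52   0.561]
(560, 410) [ 0.295 -0.221  1.186]
(520, 440) [ 0.182 -0.434  0.564]
(480, 455) [ 0.175 -0.382  0.597]
(620, 440) [ 0.161 -0.591  0.464]
edge y 0 [0.723 0.012 0.424]
edge y -0.05 [ 0.81  -0.038  0.165]
edge y -0.1 [ 0.809 -0.112  0.229]
edge y -0.15 [ 0.78  -0.162  0.224]
edge y -0.2 [ 0.752 -0.211  0.226]
edge y -0.25 [ 0.723 -0.261  0.212]
edge y -0.3 [ 0.694 -0.312  0.225]
edge y -0.35 [ 0.618 -0.361  0.652]
cup x 0.5 None
cup x 0.55 None
cup x 0.6 [0.611 0.076 0.544]
cup x 0.65 [0.662 0.047 0.596]
cup x 0.7 [0.711 0.019 0.309]
```

View pics/scope.png

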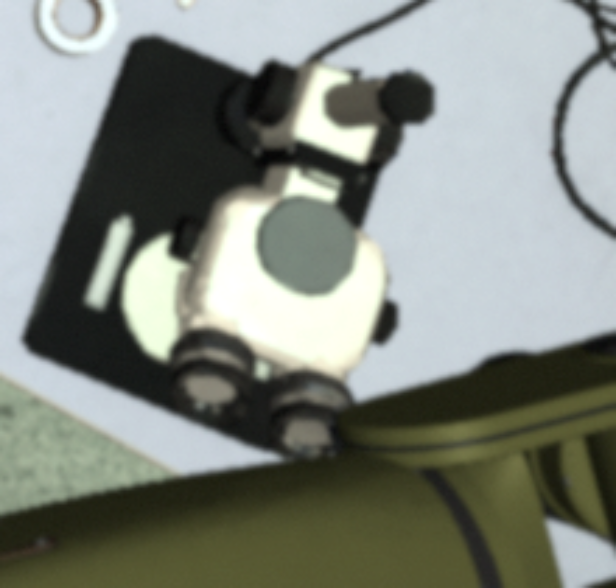

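The crop shows the scope's eyepieces at crop (210,385) and (305,430). They are 0.24 m high and close to the tool, so I'll go straight up first and then across.

```bash
cat > d.py <<'E'
# usage: d.py x y z(m) toolY_angle(deg): shift in tool axes (cm) and yaw from the present pose
import sys,numpy as np
from station import observe
from scipy.spatial.transform import Rotation as R
x,y,z,a=map(float,sys.argv[1:]);s=observe();r=R.from_quat(s["ee_rot"])
d=r.inv().apply(np.array([x,y,z])-s["tool_pos"])*100
ty=r.apply([0,1,0]);cur=np.degrees(np.arctan2(ty[1],ty[0]))
w=(a-cur+90)%180-90
print("shift",d.round(2),"yaw",round(-w,1),"t",s["time"],"q",np.round(s["joint_positions"],2),"F",np.round(s["ft_force"],1),"w",round(s["width"],4))
E
python3 d.py .4484 -.2462 .4 -12.3
```

```text
shift [ 37.08 -29.74 -19.31] yaw -62.9 t 0.1 q [-1.4   0.12  1.65 -0.    1.37 -0.08] F [0.6 0.3 0.3] w 0.0853
```

Call:
{"method": "jog_arm", "body": {"targets": [[[0,0,-5],0],[[0,0,-10],0],[[0,0,-15],0],[[0,0,-20],0],[[0,0,-20],0],[[0,0,-20],0]], "jaw": 5.5, "squeeze": 35}}

```text
time: 0.7
tool_pos: [0.1658, -0.629, 0.4094]
ee_rot: [0.992, 0.129, 0.0, 0.002]
ft_force: [0.5, 0.4, -1.4]
width: 0.055
finger_force: 0.0
```

Call:
{"method": "jog_arm", "body": {"targets": [[[3.7,-3,0],-6],[[7.4,-6,0],-13],[[11,-9,0],-20],[[15,-12,0],-27],[[19,-15,0],-34],[[22.5,-18,0],-41],[[26,-21,0],-48],[[30,-24,0],-55],[[33.5,-27,0],-62],[[37.1,-29.7,5],-63],[[37.1,-29.7,15],-63],[[37.1,-29.7,26],-63]]}}

```text
time: 1.9
tool_pos: [0.4458, -0.2484, 0.2668]
ee_rot: [0.778, 0.629, -0.0, -0.001]
ft_force: [0.1, -0.8, -0.8]
width: 0.0549
finger_force: 0.0
```

```bash
python3 d.py .4484 -.2462 .003 -12.3
```

```text
shift [ 0.25  0.26 26.38] yaw 0.2 t 1.9 q [-0.61 -0.22  1.88  0.    1.48 -0.4 ] F [ 0.1 -0.8 -0.8] w 0.0549
```

Call:
{"method": "jog_arm", "body": {"targets": [[[0.2,0.2,5],0],[[0.2,0.2,10],0],[[0.2,0.2,14],0],[[0.2,0.2,14],0],[[0.2,0.2,14],0]]}}

```text
time: 2.4
tool_pos: [0.4472, -0.2481, 0.1291]
ee_rot: [0.778, 0.628, -0.001, -0.002]
ft_force: [0.2, -0.3, 0.9]
width: 0.0553
finger_force: 0.0
```

```bash
python3 d.py .4484 -.2462 .003 -12.3; python3 - <<'E'
from station import viewer
from h import *
f=viewer.grab_frame("side");np.savez("side1.npz",**f);img=cv2.cvtColor(f["pixels"],cv2.COLOR_RGB2BGR)
u,v=proj(f,[.448,-.246,.03])[0].astype(int);print(u,v)
cv2.imwrite("pics/s1.png",cv2.resize(img[v-100:v+60,u-110:u+110],None,fx=3.4,fy=3.4))
E
```

```text
shift [ 0.19  0.13 12.61] yaw 0.1 t 2.4 q [-0.61 -0.12  2.03 -0.    1.24 -0.4 ] F [ 0.2 -0.3  0.9] w 0.0553
347 240
```

View pics/s1.png

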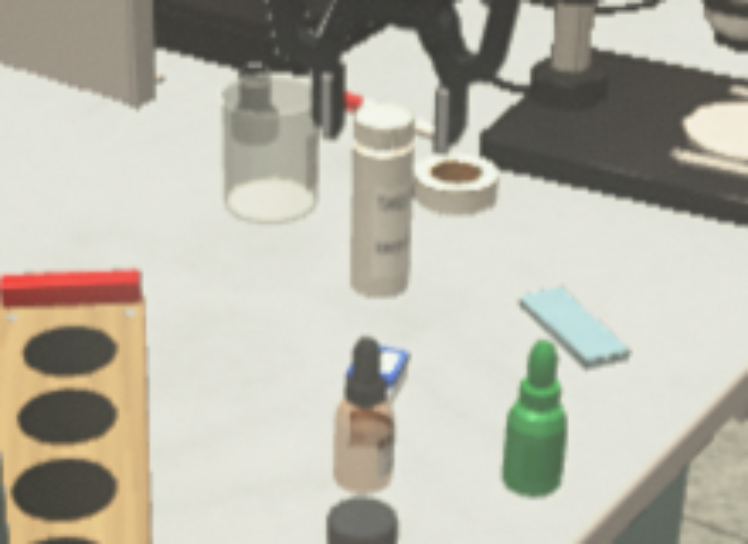

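The fingers hover over the box, at crop (330,135) and (450,145). I'm descending to grip it.

Call:
{"method": "jog_arm", "body": {"targets": [[[0.2,0.1,5],0],[[0.2,0.1,9],0],[[0.2,0.1,11.5],0],[[0.2,0.1,12.6],0],[[0.2,0.1,12.6],0]]}}

```text
time: 2.95
tool_pos: [0.4503, -0.2476, 0.0054]
ee_rot: [0.778, 0.628, 0.0, 0.0]
ft_force: [-0.1, -0.5, 0.2]
width: 0.0552
finger_force: 0.0
```

Call:
{"method": "jog_arm", "body": {"targets": [[[0,0,0],0],[[0,0,0],0],[[0,0,0],0],[[0,0,0],0],[[0,0,0],0],[[0,0,0],0],[[0,0,0],0],[[0,0,0],0]], "jaw": 0}}

```text
time: 3.75
tool_pos: [0.4496, -0.247, 0.0045]
ee_rot: [0.778, 0.628, -0.0, -0.0]
ft_force: [-0.2, 0.4, 0.5]
width: -0.0001
finger_force: 0.0
```

The fingers closed on nothing. I'll lift a little and look.

```bash
python3 - <<'E'
from station import viewer
from h import *
o=[]
for n in("side","top"):
    f=viewer.grab_frame(n);img=cv2.cvtColor(f["pixels"],cv2.COLOR_RGB2BGR)
    u,v=proj(f,[.448,-.246,.01])[0].astype(int)
    o.append(cv2.resize(cv2.convertScaleAbs(img[v-50:v+50,u-60:u+60],alpha=1.8 if n=="top" else 1.1),None,fx=3.3,fy=3.3,interpolation=cv2.INTER_CUBIC))
cv2.imwrite("pics/miss.png",np.hstack(o))
E
```

```text
(no output)
```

View pics/miss.png

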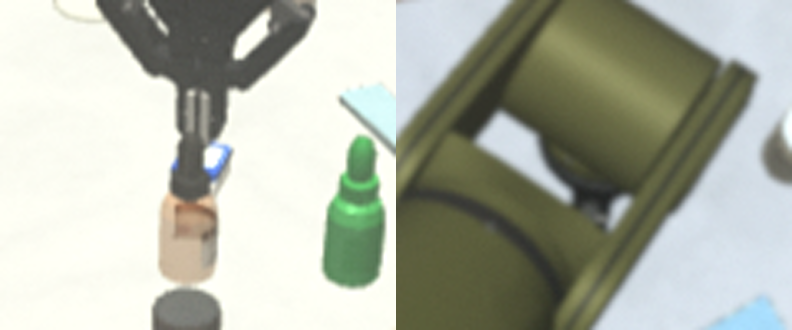

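```bash
python3 - <<'E'
from station import viewer,observe
from h import *
f=load("side1.npz");u0,v0=347,240
print("TCP1 crop px",(proj(f,[.4472,-.2481,.1291])[0]-[u0-110,v0-100])*3.4)
W=cloud(f)
for p in[(330,130),(450,140)]:
    u,v=int(p[0]/3.4+u0-110),int(p[1]/3.4+v0-100);print("finger pt",W[v,u].round(3))
print("box",W[v0-100+int(368/3.4),u0-110+int(392/3.4)].round(3))
g=viewer.grab_frame("side");np.savez("side2.npz",**g);W=cloud(g);s=observe()
q=s["tool_pos"];u,v=proj(g,q)[0].round().astype(int);print("tcp px",u,v,q)
cv2.imwrite("pics/miss2.png",cv2.resize(cv2.cvtColor(g["pixels"],cv2.COLOR_RGB2BGR)[v-45:v+15,u-30:u+30],None,fx=10,fy=10,interpolation=cv2.INTER_CUBIC))
for dv in range(-40,10,4): print(dv,W[v+dv,u].round(3),W[v+dv,u+4].round(3))
E
```

```text
TCP1 crop px [382.9277848  183.86930191]
finger pt [ 0.476 -0.243  0.163]
finger pt [ 0.413 -0.234  0.164]
box [ 0.439 -0.24   0.017]
tcp px 347 251 [ 0.44960472 -0.24704133  0.00449596]
-40 [ 0.451 -0.247  0.094] [ 0.443 -0.229  0.104]
-36 [ 0.451 -0.255  0.081] [ 0.443 -0.231  0.095]
-32 [ 0.451 -0.253  0.074] [ 0.443 -0.235  0.084]
-28 [ 0.45  -0.246  0.069] [ 0.442 -0.232  0.077]
-24 [ 0.45  -0.237  0.065] [ 0.442 -0.233  0.068]
-20 [ 0.45  -0.235  0.057] [ 0.442 -0.239  0.055]
-16 [ 0.449 -0.237  0.047] [ 0.442 -0.24   0.046]
-12 [ 0.449 -0.236  0.039] [ 0.442 -0.24   0.037]
-8 [ 0.445 -0.153  0.081] [ 0.442 -0.26   0.016]
-4 [ 0.444 -0.151  0.074] [ 0.441 -0.244  0.016]
0 [ 0.444 -0.153  0.064] [ 0.44  -0.23   0.016]
4 [ 0.444 -0.151  0.057] [ 0.44  -0.227  0.009]
8 [ 0.444 -0.147  0.052] [ 0.437 -0.157  0.046]
```

View pics/miss2.png

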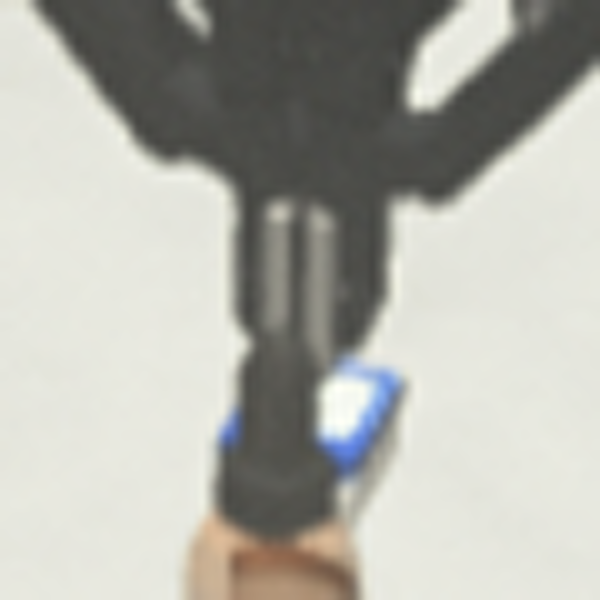

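The closed fingertips are at z≈0.027 while the TCP reads 0.0045. So the real tips are about 22 mm above the reported TCP; x and y agree. The box hasn't moved. I'll raise, reopen and go deeper.

Call:
{"method": "jog_arm", "body": {"targets": [[[0,0,-3],0],[[0,0,-3],0],[[0,0,-3],0],[[0,0,-3],0],[[0,0,-3],0],[[0,0,-3],0]], "jaw": 5.5}}

```text
time: 4.5
tool_pos: [0.4491, -0.2467, 0.0337]
ee_rot: [0.778, 0.628, -0.0, -0.001]
ft_force: [0.2, -0.2, 0.8]
width: 0.0552
finger_force: 0.0
```

Call:
{"method": "jog_arm", "body": {"targets": [[[0,0,2],0],[[0,0,3.4],0],[[0,0,4],0],[[0,0,4.5],0],[[0,0,4.5],0]]}}

```text
time: 5.0
tool_pos: [0.4492, -0.2468, -0.0112]
ee_rot: [0.778, 0.628, -0.0, -0.001]
ft_force: [-0.4, -0.8, 0.0]
width: 0.0549
finger_force: 0.0
```

Call:
{"method": "jog_arm", "body": {"targets": [[[0,0,0.3],0],[[0,0,0.5],0],[[0,0,0.5],0]]}}

```text
time: 5.3
tool_pos: [0.4497, -0.2471, -0.0154]
ee_rot: [0.778, 0.628, 0.0, 0.0]
ft_force: [0.4, -0.4, -0.5]
width: 0.0548
finger_force: 0.0
```

Call:
{"method": "jog_arm", "body": {"targets": [[[0,0,0],0],[[0,0,0],0],[[0,0,0],0],[[0,0,0],0],[[0,0,0],0],[[0,0,0],0]], "jaw": 0}}

```text
time: 5.9
tool_pos: [0.45, -0.2473, -0.015]
ee_rot: [0.778, 0.628, 0.0, 0.0]
ft_force: [0.2, -0.1, 2.9]
width: 0.0272
finger_force: 34.9
```

Call:
{"method": "jog_arm", "body": {"targets": [[[0,0,-2],0],[[0,0,-5],0],[[0,0,-8],0],[[0.8,4.5,-8],-6],[[1.6,9,-8],-12],[[2.4,13.5,-8],-18],[[3.2,17.8,-8],-22.6],[[3.2,17.8,-8],-22.6],[[3.2,17.8,-8],-22.6],[[3.2,17.8,-8],-22.6]]}}

```text
time: 6.9
tool_pos: [0.6291, -0.2532, 0.0636]
ee_rot: [0.64, 0.768, -0.0, -0.001]
ft_force: [-0.3, -0.0, -0.6]
width: 0.0274
finger_force: 34.7
```

```bash
python3 d.py .6306 -.2542 -.004 10.4
```

```text
shift [-0.14  0.14  6.76] yaw -0.1 t 6.9 q [-0.46  0.3   1.69 -0.    1.15 -0.64] F [-0.3 -0.  -0.6] w 0.0274
```

Call:
{"method": "jog_arm", "body": {"targets": [[[-0.1,0.1,3],0],[[-0.1,0.1,5],0],[[-0.1,0.1,6],0],[[-0.1,0.1,6.4],0],[[-0.1,0.1,6.7],0],[[-0.1,0.1,6.7],0]]}}

```text
time: 7.5
tool_pos: [0.6318, -0.2546, -0.0016]
ee_rot: [0.64, 0.768, 0.0, 0.001]
ft_force: [0.5, -0.0, 0.7]
width: 0.0276
finger_force: 34.7
```

Call:
{"method": "jog_arm", "body": {"targets": [[[0,0,0],0],[[0,0,0],0],[[0,0,0],0],[[0,0,0],0]], "jaw": 5.5}}

```text
time: 7.9
tool_pos: [0.6318, -0.2544, -0.002]
ee_rot: [0.64, 0.768, 0.0, 0.0]
ft_force: [-1.4, 0.5, 1.1]
width: 0.0551
finger_force: 0.0
```

Call:
{"method": "jog_arm", "body": {"targets": [[[0,0,-3],0],[[0,0,-7],0],[[0,0,-12],0],[[0,0,-14],0],[[0,0,-14],0]]}}

```text
time: 8.4
tool_pos: [0.6344, -0.2557, 0.1437]
ee_rot: [0.64, 0.768, 0.001, 0.005]
ft_force: [-1.0, -0.3, 0.4]
width: 0.0546
finger_force: 0.0
```

```bash
python3 d.py .4439 -.0534 .12 10.4
```

```text
shift [ 23.34 -15.11   2.11] yaw -0.0 t 8.4 q [-0.46  0.23  1.63  0.    1.26 -0.64] F [-1.  -0.3  0.4] w 0.0546
```

Call:
{"method": "jog_arm", "body": {"targets": [[[4,-2.6,0],0],[[8,-5.2,0],0],[[12,-7.8,1],0],[[16,-10.4,2],0],[[20,-13,2],0],[[23.3,-15.1,2],0],[[23.3,-15.1,2],0],[[23.3,-15.1,2],0],[[23.3,-15.1,2],0]]}}

```text
time: 9.3
tool_pos: [0.4413, -0.0527, 0.1171]
ee_rot: [0.64, 0.768, -0.0, -0.0]
ft_force: [0.5, -0.1, 0.2]
width: 0.0551
finger_force: 0.0
```

```bash
python3 d.py .4439 -.0534 -.01 10.4;  python3 - <<'E'
from station import viewer
from h import *
g=viewer.grab_frame("side");W=cloud(g);img=cv2.cvtColor(g["pixels"],cv2.COLOR_RGB2BGR)
u,v=proj(g,[.444,-.053,.1])[0].astype(int)
cv2.imwrite("pics/can.png",cv2.resize(img[v-100:v+80,u-130:u+70],None,fx=3.3,fy=3.3,interpolation=cv2.INTER_CUBIC))
print(u,v)
# gripper body profile: z of points within 60 mm of tool axis
q=W.reshape(-1,3);q=q[(abs(q[:,0]-.444)<.06)&(abs(q[:,1]+.053)<.05)&(q[:,2]>.09)]
for z in np.arange(.1,.34,.01):
    r=q[abs(q[:,2]-z)<.005]
    if len(r): print(round(z,2),len(r),"x",r[:,0].min().round(3),r[:,0].max().round(3),"ymax",r[:,1].max().round(3))
# box on pad
q=W.reshape(-1,3);q=q[(np.hypot(q[:,0]-.6306,q[:,1]+.2542)<.026)&(q[:,2]>.02)];print("box",len(q),q.min(0),q.max(0),((q.min(0)+q.max(0))/2))
E
```

```text
shift [-0.12  0.25 12.71] yaw -0.0 t 9.3 q [-0.24 -0.28  2.18 -0.    1.24 -0.42] F [ 0.5 -0.1  0.2] w 0.0551
343 265
0.14 5 x 0.41 0.472 ymax -0.04
0.15 78 x 0.4 0.478 ymax -0.035
0.16 122 x 0.399 0.481 ymax -0.035
0.17 117 x 0.399 0.481 ymax -0.034
0.18 109 x 0.397 0.481 ymax -0.033
0.19 194 x 0.384 0.495 ymax -0.029
0.2 318 x 0.385 0.498 ymax -0.027
0.21 280 x 0.384 0.499 ymax -0.026
0.22 338 x 0.384 0.501 ymax -0.028
0.23 341 x 0.384 0.503 ymax -0.027
0.24 519 x 0.384 0.503 ymax -0.027
0.25 572 x 0.385 0.504 ymax -0.028
0.26 164 x 0.401 0.479 ymax -0.034
0.27 234 x 0.403 0.476 ymax -0.013
0.28 358 x 0.403 0.476 ymax -0.014
0.29 363 x 0.403 0.476 ymax -0.013
0.3 372 x 0.403 0.477 ymax -0.012
0.31 517 x 0.403 0.477 ymax -0.013
0.32 272 x 0.409 0.473 ymax -0.019
0.33 355 x 0.403 0.476 ymax -0.014
box 160 [ 0.61398528 -0.27384026  0.02018781] [ 0.64523287 -0.2330167   0.02914814] [ 0.62960907 -0.25342848  0.02466798]
```

View pics/can.png

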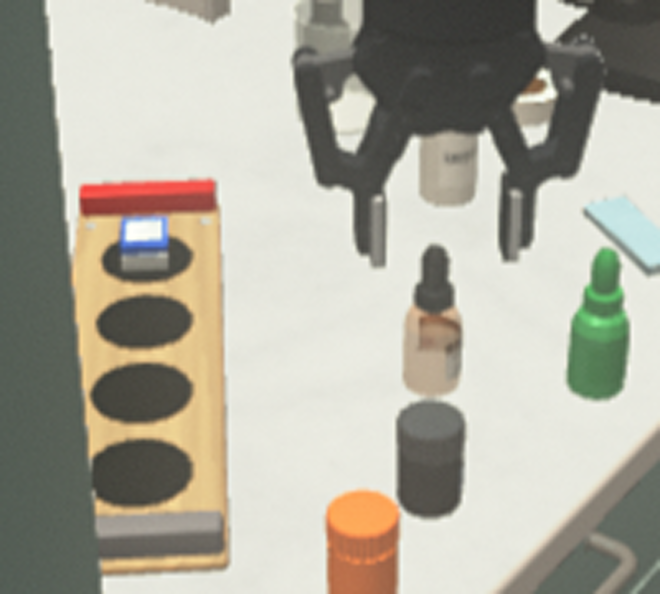

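The box stands centred on the red-end pad, at crop (147,245). Next is the canister.

Call:
{"method": "jog_arm", "body": {"targets": [[[-0.1,0.2,4],0],[[-0.1,0.2,8],0],[[-0.1,0.2,11],0],[[-0.1,0.2,12.2],0],[[-0.1,0.2,12.8],0],[[-0.1,0.2,12.8],0]]}}

```text
time: 9.95
tool_pos: [0.4438, -0.0533, -0.0103]
ee_rot: [0.641, 0.768, -0.0, -0.0]
ft_force: [-0.5, -0.3, -0.3]
width: 0.0549
finger_force: 0.0
```

Call:
{"method": "jog_arm", "body": {"targets": [[[0,0,0],0],[[0,0,0],0],[[0,0,0],0],[[0,0,0],0],[[0,0,0],0],[[0,0,0],0]], "jaw": 0}}

```text
time: 10.55
tool_pos: [0.4449, -0.0534, -0.0086]
ee_rot: [0.64, 0.768, 0.001, 0.002]
ft_force: [-0.0, -0.7, 6.6]
width: 0.0337
finger_force: 34.9
```

```bash
python3 d.py .6182 -.1854 .08 10.4
```

```text
shift [-16.12  14.69  -8.79] yaw -0.0 t 10.55 q [-0.24 -0.08  2.26 -0.    0.96 -0.42] F [-0.  -0.7  6.6] w 0.0337
```

Call:
{"method": "jog_arm", "body": {"targets": [[[0,0,-3],0],[[0,0,-7],0],[[-3,2.8,-9],0],[[-6,5.5,-9],0],[[-9,8.2,-9],0],[[-12,11,-9],0],[[-15,13.7,-9],0],[[-16.1,14.7,-9],0],[[-16.1,14.7,-9],0],[[-16.1,14.7,-9],0]]}}

```text
time: 11.55
tool_pos: [0.6161, -0.1844, 0.0789]
ee_rot: [0.64, 0.768, -0.0, -0.001]
ft_force: [0.9, 0.1, -0.6]
width: 0.0335
finger_force: 35.1
```

```bash
python3 d.py .6182 -.1854 .002 10.4
```

```text
shift [-0.15  0.2   7.69] yaw -0.0 t 11.55 q [-0.37  0.22  1.77  0.    1.16 -0.56] F [ 0.9  0.1 -0.6] w 0.0335
```

Call:
{"method": "jog_arm", "body": {"targets": [[[-0.1,0.1,3],0],[[-0.1,0.1,6],0],[[-0.1,0.1,7],0],[[-0.1,0.1,7.3],0],[[-0.1,0.1,7.6],0],[[-0.1,0.1,7.8],0],[[-0.1,0.1,7.8],0]]}}

```text
time: 12.25
tool_pos: [0.6187, -0.1859, 0.0028]
ee_rot: [0.64, 0.768, 0.0, 0.001]
ft_force: [-0.2, -0.4, -0.3]
width: 0.033
finger_force: 35.1
```

```bash
python3 - <<'E'
from station import viewer,observe
from h import *
g=viewer.grab_frame("side");img=cv2.cvtColor(g["pixels"],cv2.COLOR_RGB2BGR)
u,v=proj(g,[.618,-.185,.03])[0].astype(int);print(observe()["tool_pos"])
cv2.imwrite("pics/can2.png",cv2.resize(img[v-50:v+40,max(u-60,0):u+60],None,fx=6,fy=6,interpolation=cv2.INTER_CUBIC))
E
```

```text
[ 0.61868635 -0.18586121  0.00274029]
```

View pics/can2.png

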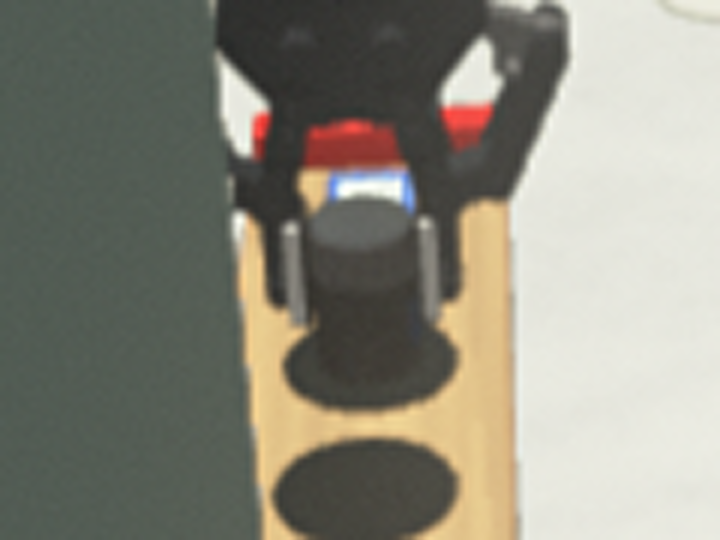

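The canister is upright over the second pad, held by its cap at crop (362,245). I'll lower it slightly and release.

Call:
{"method": "jog_arm", "body": {"targets": [[[0,0,0.15],0],[[0,0,0.2],0],[[0,0,0.2],0]]}}

```text
time: 12.6
tool_pos: [0.6189, -0.186, 0.0015]
ee_rot: [0.64, 0.768, 0.0, 0.001]
ft_force: [-3.0, 0.8, 6.0]
width: 0.0334
finger_force: 35.6
```

Call:
{"method": "jog_arm", "body": {"targets": [[[0,0,0],0],[[0,0,0],0],[[0,0,0],0],[[0,0,0],0]], "jaw": 5.5}}

```text
time: 13.0
tool_pos: [0.6178, -0.1856, -0.0007]
ee_rot: [0.64, 0.768, -0.0, -0.0]
ft_force: [-0.3, 0.3, 0.1]
width: 0.0553
finger_force: 0.0
```

Call:
{"method": "jog_arm", "body": {"targets": [[[0,0,-3],0],[[0,0,-7],0],[[0,0,-12],0],[[0,0,-14],0],[[0,0,-14],0]]}}

```text
time: 13.5
tool_pos: [0.6208, -0.1867, 0.1451]
ee_rot: [0.64, 0.768, 0.001, 0.004]
ft_force: [0.4, 0.1, 0.9]
width: 0.0551
finger_force: 0.0
```

```bash
python3 d.py .4500 -.1565 .14 10.4
```

```text
shift [  6.05 -16.26   0.35] yaw -0.0 t 13.5 q [-0.37  0.16  1.72 -0.    1.25 -0.56] F [0.4 0.1 0.9] w 0.0551
```

Call:
{"method": "jog_arm", "body": {"targets": [[[1.5,-4,0],0],[[3,-8,0],0],[[4.5,-12,0],0],[[6,-16.2,0],0],[[6,-16.2,0],0],[[6,-16.2,0],0],[[6,-16.2,0],0]]}}

```text
time: 14.2
tool_pos: [0.4483, -0.1559, 0.1392]
ee_rot: [0.64, 0.768, 0.0, -0.0]
ft_force: [0.2, -0.3, 0.8]
width: 0.0553
finger_force: 0.0
```

```bash
python3 d.py .4500 -.1565 -.004 10.4; python3 - <<'E'
from station import viewer
from h import *
g=viewer.grab_frame("side");W=cloud(g).reshape(-1,3)
q=W[(np.hypot(W[:,0]-.6182,W[:,1]+.1854)<.03)&(W[:,2]>.03)];print("can",len(q),q.min(0).round(3),q.max(0).round(3),((q.min(0)+q.max(0))/2).round(4))
t=q[q[:,2]>.053];print("top",len(t),((t.min(0)+t.max(0))/2).round(4),np.ptp(t,0))
q=W[(np.hypot(W[:,0]-.45,W[:,1]+.1565)<.03)&(W[:,2]>.02)&(W[:,2]<.1)];print("drop",len(q),q.min(0).round(3),q.max(0).round(3))
E
```

```text
shift [-0.09  0.16 14.32] yaw -0.0 t 14.2 q [-0.45 -0.22  2.1   0.    1.26 -0.63] F [ 0.2 -0.3  0.8] w 0.0553
can 370 [ 0.6   -0.204  0.03 ] [ 0.634 -0.166  0.061] [ 0.6172 -0.1849  0.0457]
top 175 [ 0.6174 -0.186   0.0572] [0.03356053 0.03605243 0.00828102]
drop 464 [ 0.434 -0.164  0.02 ] [ 0.466 -0.138  0.085]
```

The canister stands centred with its top at z≈0.06. Next is the dropper.

Call:
{"method": "jog_arm", "body": {"targets": [[[-0.1,0.1,4],0],[[-0.1,0.1,8],0],[[-0.1,0.1,11],0],[[-0.1,0.1,13],0],[[-0.1,0.1,14.3],0],[[-0.1,0.1,14.5],0],[[-0.1,0.1,14.5],0]]}}

```text
time: 14.95
tool_pos: [0.4498, -0.1569, -0.0052]
ee_rot: [0.64, 0.768, 0.0, 0.0]
ft_force: [0.1, 0.3, 0.6]
width: 0.0551
finger_force: 0.0
```

Call:
{"method": "jog_arm", "body": {"targets": [[[0,0,0],0],[[0,0,0],0],[[0,0,0],0],[[0,0,0],0],[[0,0,0],0],[[0,0,0],0]], "jaw": 0}}

```text
time: 15.55
tool_pos: [0.4504, -0.1573, -0.0038]
ee_rot: [0.64, 0.768, 0.0, 0.002]
ft_force: [0.3, -0.6, 6.2]
width: 0.0306
finger_force: 35.2
```

```bash
python3 d.py .6058 -.1167 .08 10.4
```

```text
shift [ 1.18 16.04 -8.34] yaw -0.0 t 15.55 q [-0.45 -0.02  2.19  0.    0.97 -0.63] F [ 0.3 -0.6  6.2] w 0.0306
```

Call:
{"method": "jog_arm", "body": {"targets": [[[0,0,-3],0],[[0,0,-7],0],[[0,2,-9],0],[[0.5,6,-9],0],[[0.8,10,-9],0],[[1.2,14,-9],0],[[1.2,16,-9],0],[[1.2,16,-9],0],[[1.2,16,-9],0],[[1.2,16,-9],0]]}}

```text
time: 16.55
tool_pos: [0.6028, -0.1161, 0.084]
ee_rot: [0.64, 0.768, -0.0, -0.001]
ft_force: [-0.2, -0.0, -0.1]
width: 0.0305
finger_force: 35.0
```

```bash
python3 d.py .6058 -.1167 .007 10.4
```

```text
shift [-0.12  0.29  7.7 ] yaw -0.1 t 16.55 q [-0.28  0.15  1.84 -0.    1.16 -0.46] F [-0.2 -0.  -0.1] w 0.0305
```

Call:
{"method": "jog_arm", "body": {"targets": [[[-0.1,0.2,3],0],[[-0.1,0.2,6],0],[[-0.1,0.2,7],0],[[-0.1,0.2,7.4],0],[[-0.1,0.2,7.7],0],[[-0.1,0.2,7.8],0],[[-0.1,0.2,7.8],0]]}}

```text
time: 17.25
tool_pos: [0.6072, -0.1169, 0.0079]
ee_rot: [0.64, 0.768, 0.0, 0.001]
ft_force: [-0.8, 0.0, 0.0]
width: 0.0305
finger_force: 35.0
```

Call:
{"method": "jog_arm", "body": {"targets": [[[0,0,0.1],0],[[0,0,0.1],0]]}}

```text
time: 17.45
tool_pos: [0.6069, -0.1167, 0.0063]
ee_rot: [0.64, 0.768, 0.0, 0.001]
ft_force: [1.4, -0.3, 0.8]
width: 0.0306
finger_force: 35.2
```

```bash
python3 - <<'E'
from station import viewer,observe
from h import *
g=viewer.grab_frame("side");img=cv2.cvtColor(g["pixels"],cv2.COLOR_RGB2BGR)
u,v=proj(g,[.606,-.117,.03])[0].astype(int);print(observe()["tool_pos"],observe()["ft_force"])
cv2.imwrite("pics/drop2.png",cv2.resize(img[v-55:v+40,max(u-60,0):u+60],None,fx=6,fy=6,interpolation=cv2.INTER_CUBIC))
E
```

```text
[ 0.60686034 -0.11672425  0.00626255] [ 0.4822288  -0.82383625  0.63760699]
```

View pics/drop2.png

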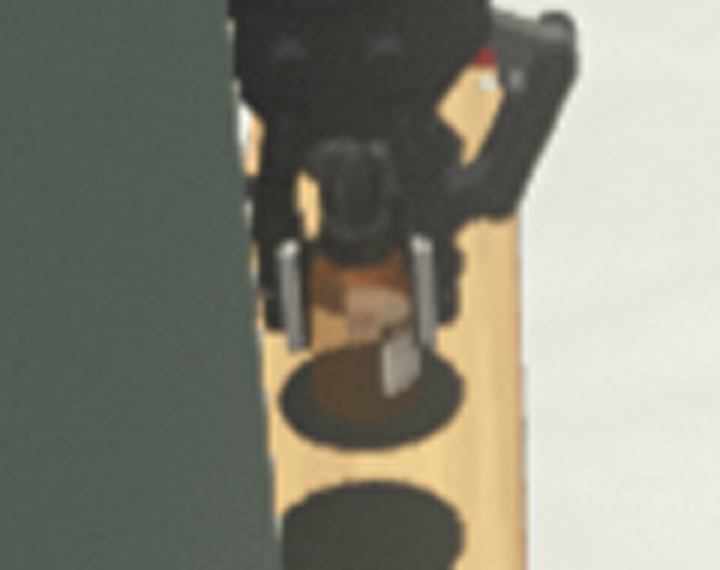

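The dropper is upright on the third pad, base at crop (365,395). I'll release it with a tiny extra lowering, go up, then move to the jar.

Call:
{"method": "jog_arm", "body": {"targets": [[[0,0,0.1],0],[[0,0,0.1],0]]}}

```text
time: 17.7
tool_pos: [0.6069, -0.1168, 0.0062]
ee_rot: [0.64, 0.768, 0.0, 0.0]
ft_force: [-2.4, 0.6, 7.3]
width: 0.0304
finger_force: 35.8
```

Call:
{"method": "jog_arm", "body": {"targets": [[[0,0,0],0],[[0,0,0],0],[[0,0,0],0],[[0,0,0],0]], "jaw": 5.5}}

```text
time: 18.1
tool_pos: [0.6061, -0.1165, 0.0042]
ee_rot: [0.64, 0.768, -0.0, -0.0]
ft_force: [0.3, 0.0, -0.1]
width: 0.0548
finger_force: 0.0
```

Call:
{"method": "jog_arm", "body": {"targets": [[[0,0,-3],0],[[0,0,-7],0],[[0,0,-12],0],[[0,0,-17],0],[[0,0,-17],0],[[0,0,-17],0]], "jaw": 6}}

```text
time: 18.7
tool_pos: [0.6074, -0.1169, 0.1767]
ee_rot: [0.64, 0.768, 0.001, 0.002]
ft_force: [-0.1, -0.6, -1.0]
width: 0.0601
finger_force: 0.0
```

```bash
python3 d.py .4547 -.3669 .18 10.4
```

```text
shift [-21.84 -19.52  -0.36] yaw -0.0 t 18.7 q [-0.28  0.07  1.76 -0.    1.31 -0.46] F [-0.1 -0.6 -1. ] w 0.0601
```

Call:
{"method": "jog_arm", "body": {"targets": [[[-3.5,-3.2,0],0],[[-7,-6.3,0],0],[[-10.5,-9.4,0],0],[[-14,-12.5,0],0],[[-17.5,-15.6,0],0],[[-21,-18.7,0],0],[[-21.8,-19.5,0],0],[[-21.8,-19.5,0],0],[[-21.8,-19.5,0],0]]}}

```text
time: 19.6
tool_pos: [0.4535, -0.365, 0.1728]
ee_rot: [0.64, 0.768, 0.0, -0.001]
ft_force: [0.4, -0.4, -0.3]
width: 0.0598
finger_force: 0.0
```

```bash
python3 d.py .4547 -.3669 .042 10.4; python3 - <<'E'
from station import viewer
from h import *
g=viewer.grab_frame("side");W=cloud(g).reshape(-1,3)
q=W[(np.hypot(W[:,0]-.6058,W[:,1]+.1167)<.03)&(W[:,2]>.03)];print("drop",len(q),q.min(0).round(3),q.max(0).round(3))
q=W[(np.hypot(W[:,0]-.4547,W[:,1]+.3669)<.03)&(W[:,2]>.02)&(W[:,2]<.13)];print("jar",len(q),q.min(0).round(3),q.max(0).round(3))
E
```

```text
shift [-0.25  0.1  13.08] yaw -0.0 t 19.6 q [-0.77  0.    1.84  0.    1.31 -0.95] F [ 0.4 -0.4 -0.3] w 0.0598
drop 498 [ 0.589 -0.125  0.03 ] [ 0.622 -0.097  0.097]
jar 828 [ 0.436 -0.386  0.02 ] [ 0.473 -0.345  0.119]
```

Call:
{"method": "jog_arm", "body": {"targets": [[[-0.2,0.1,4],0],[[-0.2,0.1,8],0],[[-0.2,0.1,11],0],[[-0.2,0.1,12.5],0],[[-0.2,0.1,13],0],[[-0.2,0.1,13],0]]}}

```text
time: 20.25
tool_pos: [0.4558, -0.3675, 0.0448]
ee_rot: [0.64, 0.768, 0.0, 0.0]
ft_force: [1.1, 0.1, 0.5]
width: 0.0595
finger_force: 0.0
```

Call:
{"method": "jog_arm", "body": {"targets": [[[0,0,0],0],[[0,0,0],0],[[0,0,0],0],[[0,0,0],0],[[0,0,0],0],[[0,0,0],0]], "jaw": 0}}

```text
time: 20.85
tool_pos: [0.4562, -0.3691, 0.0468]
ee_rot: [0.64, 0.768, -0.0, 0.002]
ft_force: [-0.2, 0.5, 6.5]
width: 0.0365
finger_force: 35.2
```

```bash
python3 d.py .5928 -.0481 .19 10.4
```

```text
shift [ 29.08  19.24 -14.36] yaw -0.0 t 20.85 q [-0.77  0.14  1.92  0.    1.08 -0.95] F [-0.2  0.5  6.5] w 0.0365
```

Call:
{"method": "jog_arm", "body": {"targets": [[[0,0,-3],0],[[0,0,-7],0],[[0,0,-11],0],[[0,0,-14],0],[[3.5,2.3,-14],0],[[7,4.6,-14],0],[[10.5,6.9,-14],0],[[14,9.2,-14],0],[[17.5,11.5,-14],0],[[21,13.8,-14],0],[[24.5,16.1,-14],0],[[27,18,-14],0]]}}

```text
time: 22.05
tool_pos: [0.584, -0.0676, 0.1847]
ee_rot: [0.64, 0.768, 0.0, 0.0]
ft_force: [-0.2, -1.1, -0.5]
width: 0.0367
finger_force: 35.3
```

Call:
{"method": "jog_arm", "body": {"targets": [[[1,0.6,0],0],[[2,1.2,0],0],[[2,1.2,0],0],[[2,1.2,0],0]]}}

```text
time: 22.45
tool_pos: [0.5914, -0.049, 0.1845]
ee_rot: [0.641, 0.768, -0.0, 0.0]
ft_force: [0.4, 0.6, -0.8]
width: 0.0366
finger_force: 35.3
```

```bash
python3 d.py .5928 -.0491 .057 10.4
```

```text
shift [-0.03  0.14 12.75] yaw -0.1 t 22.45 q [-0.17  0.02  1.8  -0.    1.32 -0.35] F [ 0.4  0.6 -0.8] w 0.0366
```

Call:
{"method": "jog_arm", "body": {"targets": [[[0,0.1,4],0],[[0,0.1,8],0],[[0,0.1,11],0],[[0,0.1,12.2],0],[[0,0.1,12.5],0],[[0,0.1,12.6],0],[[0,0.1,12.6],0]]}}

```text
time: 23.15
tool_pos: [0.5943, -0.0485, 0.0608]
ee_rot: [0.64, 0.768, 0.001, 0.002]
ft_force: [-0.6, -0.4, -1.4]
width: 0.036
finger_force: 35.3
```

Call:
{"method": "jog_arm", "body": {"targets": [[[0,0,0.1],0],[[0,0,0.2],0],[[0,0,0.2],0]]}}

```text
time: 23.45
tool_pos: [0.5931, -0.0479, 0.0571]
ee_rot: [0.64, 0.768, 0.0, 0.0]
ft_force: [-0.4, -0.0, -0.8]
width: 0.0363
finger_force: 35.3
```

```bash
python3 - <<'E'
from station import viewer,observe
from h import *
g=viewer.grab_frame("side");img=cv2.cvtColor(g["pixels"],cv2.COLOR_RGB2BGR);W=cloud(g).reshape(-1,3)
u,v=proj(g,[.593,-.048,.05])[0].astype(int);print(observe()["tool_pos"],observe()["ft_force"])
for z in np.arange(.01,.08,.01):
    q=W[(np.hypot(W[:,0]-.593,W[:,1]+.048)<.03)&(abs(W[:,2]-z)<.005)];
    if len(q):print(round(z,2),len(q),q[:,:2].min(0).round(3),q[:,:2].max(0).round(3))
cv2.imwrite("pics/jar2.png",cv2.resize(img[v-60:v+50,max(u-70,0):u+70],None,fx=5,fy=5,interpolation=cv2.INTER_CUBIC))
E
```

```text
[ 0.59292079 -0.04787666  0.0569379 ] [-0.16290903  0.70580457 -1.031489  ]
0.01 307 [ 0.564 -0.071] [ 0.62  -0.018]
0.02 101 [ 0.573 -0.045] [ 0.607 -0.025]
0.03 108 [ 0.572 -0.049] [ 0.608 -0.027]
0.04 115 [ 0.572 -0.051] [ 0.607 -0.026]
0.05 106 [ 0.572 -0.046] [ 0.608 -0.027]
0.06 126 [ 0.572 -0.048] [ 0.607 -0.026]
0.07 114 [ 0.573 -0.052] [ 0.608 -0.026]
0.08 117 [ 0.566 -0.045] [ 0.612 -0.027]
```

View pics/jar2.png

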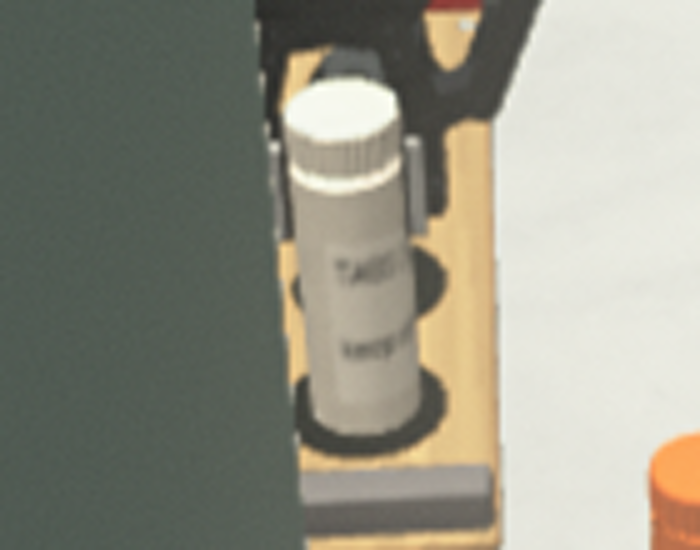

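The jar is upright over the grey-end pad, base at crop (365,415), about 3 mm off centre. I'll touch it down and release.

Call:
{"method": "jog_arm", "body": {"targets": [[[0,0,0.1],0],[[0,0,0.2],0],[[0,0,0.2],0]]}}

```text
time: 23.8
tool_pos: [0.5932, -0.048, 0.0569]
ee_rot: [0.64, 0.768, -0.0, 0.0]
ft_force: [-4.7, 0.6, 9.8]
width: 0.0362
finger_force: 36.7
```

Call:
{"method": "jog_arm", "body": {"targets": [[[0,0,0],0],[[0,0,0],0],[[0,0,0],0],[[0,0,0],0]], "jaw": 5.5}}

```text
time: 24.2
tool_pos: [0.5926, -0.0478, 0.0542]
ee_rot: [0.64, 0.768, -0.0, -0.0]
ft_force: [0.3, 0.3, -0.3]
width: 0.055
finger_force: 0.0
```

Call:
{"method": "jog_arm", "body": {"targets": [[[0,0,-3],0],[[0,0,-7],0],[[0,0,-11],0],[[0,0,-15],0],[[0,0,-18],0],[[0,-5,-18],0],[[0,-10,-18],0],[[0,-15,-18],0],[[0,-20,-18],0],[[0,-20,-18],0],[[0,-20,-18],0]]}}

```text
time: 25.3
tool_pos: [0.3956, -0.0841, 0.2349]
ee_rot: [0.641, 0.768, 0.0, 0.001]
ft_force: [0.2, -0.9, 0.5]
width: 0.0547
finger_force: 0.0
```

```bash
python3 - <<'E'
from station import viewer
from h import *
o=[]
for n,a in(("side",1.1),("top",1.9)):
    f=viewer.grab_frame(n);img=cv2.convertScaleAbs(cv2.cvtColor(f["pixels"],cv2.COLOR_RGB2BGR),alpha=a)
    u,v=proj(f,[.612,-.15,.03])[0].astype(int)
    o.append(cv2.resize(img[v-90:v+90,u-95:u+95],None,fx=2.1,fy=2.1,interpolation=cv2.INTER_CUBIC))
    W=cloud(f).reshape(-1,3)
    for k,p,h in(("box",(.6306,-.2542),.028),("can",(.6182,-.1854),.06),("drop",(.6058,-.1167),.098),("jar",(.5928,-.0481),.128)):
        q=W[(np.hypot(W[:,0]-p[0],W[:,1]-p[1])<.03)&(W[:,2]>h-.007)&(W[:,2]<h+.02)]
        if len(q):print(n,k,len(q),"off mm",((q[:,:2].min(0)+q[:,:2].max(0))/2-p).round(4)*1000,"ztop",np.percentile(q[:,2],80).round(3))
cv2.imwrite("pics/end.png",np.hstack(o))
E
```

```text
side box 64 off mm [ 0.4 -5.7] ztop 0.028
side can 139 off mm [-1.2  0. ] ztop 0.06
side drop 7 off mm [-1.2  0.7] ztop 0.097
side jar 276 off mm [-2.2  2.7] ztop 0.126
top box 221 off mm [-0.  -0.1] ztop 0.029
top can 214 off mm [-0.4  0.4] ztop 0.061
top drop 31 off mm [-0.9  0.7] ztop 0.096
top jar 287 off mm [-1.5  1.4] ztop 0.128
```

View pics/end.png

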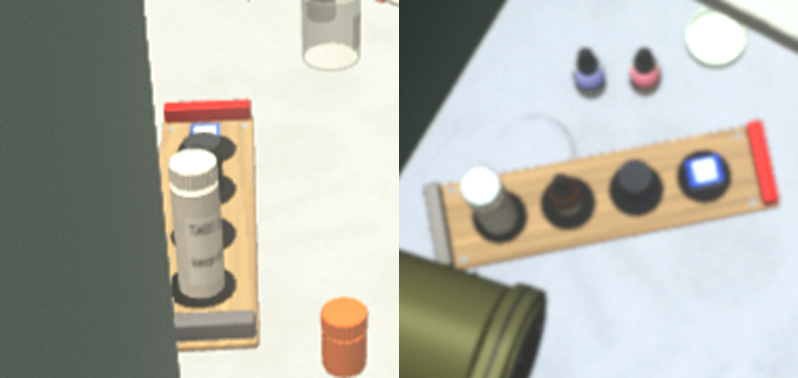

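All four stand on their pads, each within about 3 mm of centre by the top view. In the end picture the box is at (705,170), the canister (635,180), the dropper (567,195) and the jar (485,190), and the gripper is clear. I'm handing in.

```bash
python3 -c "
from station import sign_off
print(sign_off())"
```

```text
the job is handed in; nothing more can be done
None
```

I placed the box, canister, dropper and jar in height order from the red end, each upright and within about 3 mm of its pad's centre by the last top view, and handed in at about 25 s; no verdict was returned.

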